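# Catch the parts trolley on the gravity track

### The arm

A 6-joint arm with a two-finger parallel gripper is mounted at the origin on the work surface. World frame = base frame: x ahead of the robot, y to its left, z up, the work surface at z = 0. Lengths are in m, angles in rad, forces in N, time in s.
With the tool pointing down it reaches from about 0.375 to 0.925 m from the base axis. Payload 5.7 kg.
Tool frame: the origin (TCP) lies midway between the tips of the shut fingers; the grasp point (between the pads) lies 19 mm behind it (manip.grip_depth is the distance from the TCP to the grasp point, in m); z points along the fingers, y is the line along which they close (so a half turn about z gives the same grasp; the last joint's range is limited). The gripper opens to 88 mm and grips with 3 to 60 N. Pads are 20 mm wide; open, the fingers measure 115 mm over their backs; the gripper's body (75 mm by 178 mm) begins 61 mm behind the grasp point.
Start: joints at [1.08, 0.359, 1.51, -0, 1.272, -0.115], TCP at [0.22, 0.558, 0.223] pointing down, gripper open.
Joint ranges: [-2.97, 2.97], [-1.01, 2.36], [0.21, 2.38], [-0.96, 4.11], [0.2, 2.71], [-2.98, 2.98]. Speed limits (rad/s): [2.39, 2.39, 3.14, 3.14, 3.14, 3.14].

### API

Orientations are given as [roll, pitch, yaw] about the fixed x, y, z axes, in that order (R = Rz(yaw) Ry(pitch) Rx(roll)).
In Python, from rig import manip gives the robot as it stands.
- The arm moves only by the tool carry_out, never from a script. Its argument "series" is a list of rows, each a list of 7 numbers: the turn, a rotation vector about the tool's x, y, z scaled (see below), then the shift along the tool's x, y, z scaled (see below), then the opening, from 0 (shut) to 1 (fully open). A call has 1 to 5 rows; each row shifts and turns the commanded pose from where the row before left it, along the tool's axes as they then stand; what a row does not reach is not made up. The controller multiplies each number of a shift by 0.05 m and each number of a turn by 0.08 rad. A row lasts 1/8 s, in which the tool goes at most 62.5 mm and 10.7 degrees, less where a joint would pass 70% of its speed; a pose out of reach is approached as far as the arm can. A call with a number of a shift or a turn outside -1 to 1 is refused whole. A call with a gripper value outside its range is refused whole. The fingers move at their own pace and stop on an object; the grip force is fixed at half the most. Time passes only in rows, so rows that do not move let the fingers close. It gives the time, the measured TCP pose, the force, the opening and the grip force at its end, in the units of the state.
- manip.sense(): the state, without advancing time (a new reading comes with each control period).
- manip.camera(name): name is "scene" or "top"; returns the picture (400x640x3 uint8, red, green, blue); there is no depth.
- manip.camera_info(name): a dict with "vfov" (degrees; the focal length in pixels is half the picture's height over the tangent of half this angle, whatever the lens; pixels are square), "cx", "cy" (the principal point, pixels), "dist" ([k1, k2, p1, p2, k3] as OpenCV has them; the pictures are not rectified), "cam_to_world" (4x4, takes a point from camera to world coordinates). Camera axes: x right, y up, looking along -z (the intrinsics and any distortion apply to the point x, -y, -z); pixel columns grow to the right and rows downward; lengths in m; the calibration is good to about 2 mm. A picture is of the moment at which its call begins. camera_info takes no time and is no camera call.
- manip.hand_in(): hands the job in; it is judged then, once.
The state is a dict: "t": time; "joint_pos": joint angles; "joint_velocities": joint speeds; "joint_efforts": joint torques, N m; "tcp_pos": TCP position; "ee_rot": TCP orientation; "force": force on the tool from outside, world axes, zero at the start; "moment": the same for the moment, N m; "width": finger opening in m; "grasp_force": force on a finger pad.
Only numpy, scipy, OpenCV 4.12 (cv2) and the standard library are available. Lean on these libraries where they do the work, as an engineer would, in place of code of your own. Each camera call takes 0.05 s, during which the arm holds its last target. There are 200 camera calls.

### The job

Press the latch lever down so that the trolley with the dish of washers rolls off down the track by itself, and keep off the trolley until its bumper plate has gone past the pair of pegs beside the rails. Then catch the rolling trolley softly by its bumper plate, never pressing the spring bumper in beyond half its travel, bring it to a standstill well clear of the end stops and hold it there for a good second; after that ease it gently down against the end stops and take the hand away. Keep the dish upright in the tray and leave the other things on the bench where they are.

Things in the scene. Friction and masses are not known exactly. Their poses are not given: they have to be found in the camera images.
- track: Inclined plywood track, 640 mm long, 118 mm wide over its aluminium side rails, fixed. Origin: centre of its underside, on the bench. x is level and points down the track (the way the trolley rolls), y to the latch lever's side, z up. The running surface falls 62 mm per metre and is 50 mm above the bench at the origin; the rails stand 20 mm above it.
- trolley (a joint): Travel of the wheeled steel trolley along the slope, m: 0 resting on the latch bar, 0.44 at the end stops. 0.75 kg empty (hidden: -20 to +35 %) plus dish 0.14 kg; viscous drag about 1.8 N per m/s, dry friction about 0.02 N: let go, it speeds up with a time constant of about 0.5 s towards about 0.29 m/s (0.24 to 0.38). It can only move along the track and stays level.
- nose (a point): Mid-width on the downhill face of the trolley's upright steel bumper plate, 75 mm above the running surface (at the trolley's middle). The plate is 84 mm wide, 6 mm thick, square to the track's x, spans heights 46 to 102 mm on that scale; its downhill face is free for the hand. Moves with trolley and bumper; at travel 0, not pressed in, it lies at track x = -0.129 m.
- bumper (a joint): How far the spring bumper on the trolley's downhill end is pressed in, m: 0 free, 0.025 fully in. Spring about 150 N/m from 0, with light damping of about 3 N per m/s; the plate weighs 0.06 kg. At rest on the slope the hand holding the trolley presses it in 3 to 5 mm. It must never be pressed in beyond half, 0.0125.
- tray (a point): Centre of the trolley's tray floor, 33 mm above the running surface; the trolley is 120 mm long, 84 mm wide; a rim up to 49 mm keeps the dish in. Moves with the trolley.
- mark (a point): On the running surface midway between two dark steel pegs (12 mm thick, tops 30 mm above the running surface) just outside the two rails, at track x = 0.011 m; the bumper plate passes it at a travel of 0.14 m. The hand must keep off the trolley until then.
- stops (a point): Middle of the uphill faces of the two black rubber end stops at the lower end, 20 mm above the running surface. The stops are 26 mm wide, 20 mm long and 29 mm tall, so fingertips more than 35 mm above the running surface pass over them. They meet the trolley's frame, below and behind the bumper plate.
- latch (a joint): Angle of the latch, rad: 0 closed (a steel bar lies across the front of the trolley's frame, behind the bumper plate, at the lever side), 1.25 fully open. Pressing the lever grip down opens it; from about 1.0 the bar is clear and the trolley rolls off. The hinge is stiff (about 0.06 N m of friction) and stays where it is left.
- lever_grip (a point): Centre of the black rubber cross bar at the end of the latch lever (18 mm thick, 74 mm long, along the track's x). The lever turns with radius 90 mm about an axis along the track's x through track (-0.154, 0.078, 0.115) m. Closed, it slopes outward and up, 0.87 rad above level; it opens outward and down, to 0.38 rad below level at 1.25.
- dish: White ceramic dish with washers, 66 mm across and 26 mm high, standing loose in the trolley's tray; origin at the centre of its underside, z up. It must stay upright in the tray.
- clamp_a: Steel C-clamp lying on the bench, 90 x 125 mm, a bystander; leave alone. Origin at the centre of its underside.
- offcut: Wood offcut 140 x 60 x 38 mm, a bystander. Origin at the centre of its underside.
- tape_rule: Tape rule, 70 x 32 x 65 mm, a bystander. Origin at the centre of its underside.
Things that resemble listed ones, but are neither listed nor needed, are in the scene too. Several things have the shape of the dish; the one meant has the colours described above.

How it is judged:
By the outcome, as a careful person would: the job done as asked, in the order asked, and still so for the second after the job is handed in, with the robot touching nothing.
It also fails if it takes over 32 s, if anything falls off the work surface, if the arm or the gripper's body presses on something with over 40 N, if the wrist force passes 120 N, or if a joint passes its speed limit or range.

## Working session

There is one attempt and no reset: what is moved stays moved. The work goes in short steps, Python scripts to look and compute and a tool call to move; the robot and the scene stay as the last step left them, time stands still between calls to the robot, and variables do not carry over. Pictures are saved under pics/ and viewed, at most 10 in all, crops included, and the job is handed in when it is done.

Besides the shell and the picture viewer there is one more tool, called after "Emit:" as name(argument=value, ...), one argument or row to a line, values as JSON. carry_out: Moves the arm, as the interface text tells. Shifts and turns lie within -1 to 1; 1 stands for 0.05 m of shift or 0.08 rad of turn. Its arguments: {"type":"object","properties":{"series":{"type":"array"}},"required":["series"]}

```bash
mkdir -p pics; ls; python3 - <<'E'
from rig import manip
import cv2,numpy as np
for n in("scene","top"):
    im=manip.camera(n); cv2.imwrite(f"pics/{n}0.png",cv2.cvtColor(im,cv2.COLOR_RGB2BGR))
    i=manip.camera_info(n);print(n,i["vfov"],i["cx"],i["cy"],i["dist"]);print(np.round(i["cam_to_world"],4).tolist())
s=manip.sense();print(s)
E
```

```text
pics
scene 47.454706919668 315.34598328876626 202.302199745982 [0.01442035 0.         0.         0.         0.        ]
[[-0.449, -0.5809, 0.6789, 1.2824], [0.8935, -0.2889, 0.3437, 0.4912], [-0.0035, 0.7609, 0.6488, 0.8971], [0.0, 0.0, 0.0, 1.0]]
top 56.36150898880257 318.71794177907947 199.07783360810086 [-0.00623905  0.          0.          0.          0.        ]
[[-0.0207, 0.9968, -0.0778, 0.4415], [-0.9993, -0.0183, 0.0314, 0.1105], [0.0299, 0.0784, 0.9965, 1.1171], [0.0, 0.0, 0.0, 1.0]]
{'t': 0.1, 'joint_pos': array([ 1.07991003e+00,  3.59436169e-01,  1.51127455e+00,  5.19240571e-06,
        1.27250000e+00, -1.15089252e-01]), 'joint_velocities': array([ 0.00233898, -0.00275494, -0.00142745,  0.00029825, -0.00026052,
       -0.00063725]), 'joint_efforts': array([ 1.02723956e-03, -5.16360319e+01, -2.71407759e+01,  6.79128687e-02,
        2.75410130e-02,  1.62375278e-05]), 'tcp_pos': array([0.21992556, 0.55760146, 0.22191064]), 'ee_rot': array([-3.13998587e+00, -1.90738423e-04,  2.76579392e+00]), 'force': array([-0.00986617,  0.44347108, -0.73066173]), 'moment': array([ 0.02216695, -0.03769455,  0.0134868 ]), 'grasp_force': 0.0, 'width': 0.08764766293316531}
```

View pics/scene0.png

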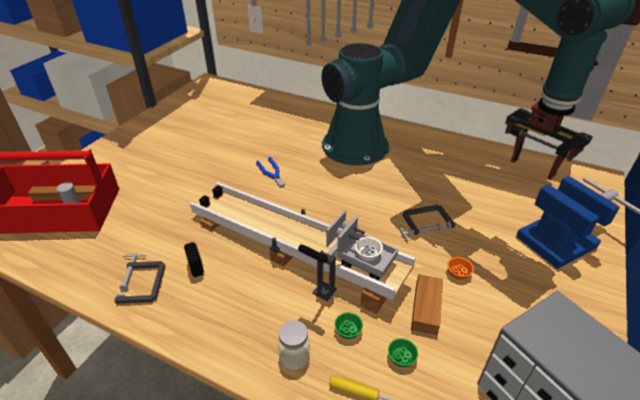

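View pics/top0.png

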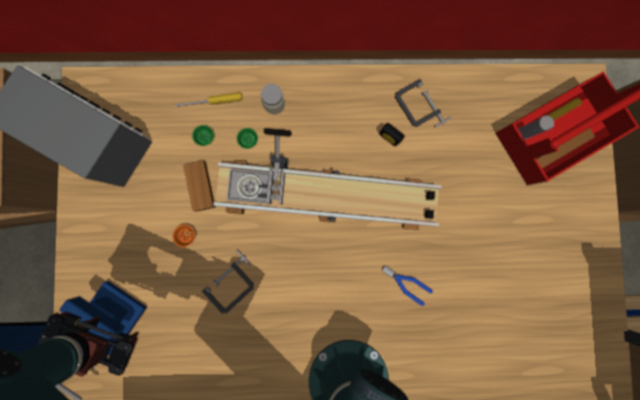

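The track runs from left (uphill, top-camera pixel about 218,185) to right (stops about 430,205). The lever grip is at about (278,132), on the far side from the robot. I'll zoom in for exact features.

```bash
python3 - <<'E'
import cv2
t=cv2.imread("pics/top0.png")[120:240,180:450];cv2.imwrite("pics/t1.png",cv2.resize(t,None,fx=2.96,fy=2.96,interpolation=cv2.INTER_CUBIC))
t=cv2.imread("pics/scene0.png")[170:320,180:430];cv2.imwrite("pics/s1.png",cv2.resize(t,None,fx=3.2,fy=3.2,interpolation=cv2.INTER_CUBIC))
E
```

```text
(no output)
```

View pics/t1.png

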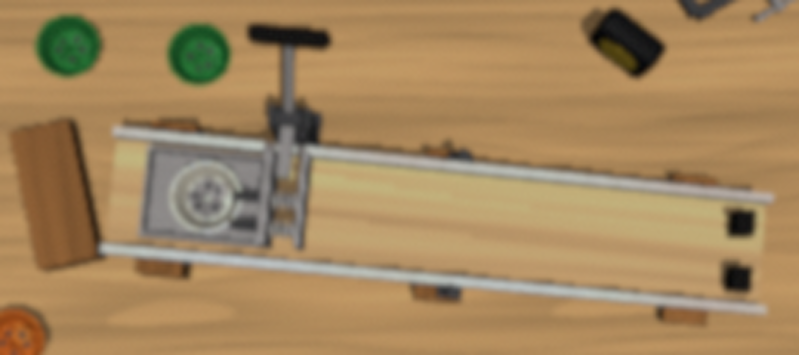

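View pics/s1.png

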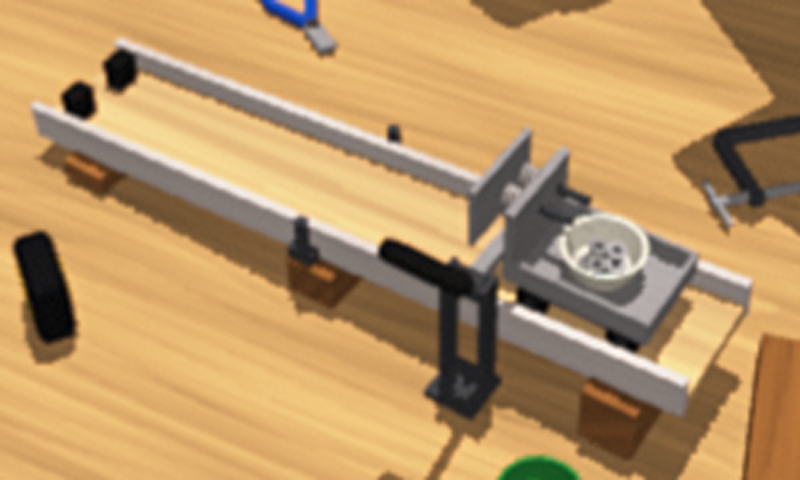

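```bash
cat > h.py <<'E'
import numpy as np,cv2
from rig import manip
from scipy.optimize import least_squares
def proj(n,P):
    i=manip.camera_info(n);M=np.linalg.inv(i["cam_to_world"]);p=np.c_[P,np.ones(len(P))]@M.T
    p=p[:,:3]*[1,-1,-1];f=200/np.tan(np.radians(i["vfov"])/2)
    K=np.array([[f,0,i["cx"]],[0,f,i["cy"]],[0,0,1.]])
    return cv2.projectPoints(p,np.zeros(3),np.zeros(3),K,np.array(i["dist"],float))[0][:,0]
def T(q,P):
    c,s=np.cos(q[2]),np.sin(q[2]);P=np.asarray(P,float)
    return np.c_[q[0]+c*P[:,0]-s*P[:,1],q[1]+s*P[:,0]+c*P[:,1],P[:,2]]
E
python3 - <<'E'
from h import *
def c(x,y):return [x,y,.07-.062*x]
C=[c(-.32,.059),c(-.32,-.059),c(.32,.059),c(.32,-.059)]
G=[[-.191,.136,.184],[-.117,.136,.184]]
t=np.array([[113,127],[98,246],[774,195],[767,313],[248,34],[330,40]])/2.96+[180,120]
s=np.array([[687,382],[750,283],[35,104],[118,41]])/3.2+[180,170]
f=lambda q:np.r_[proj("top",T(q,C+G))-t,proj("scene",T(q,C))-s].ravel()
r=least_squares(f,[.55,.1,-1.6],loss="soft_l1");q=r.x;print(q);print(f(q).reshape(-1,2).round(1))
np.save("q.npy",q)
for n,p in dict(grip0=G[0],grip1=G[1],nose=[-.129,0,.075+.05+.008],stops=[.29,0,.05]).items():print(n,T(q,[p]).round(4))
E
```

```text
[ 0.53448075  0.04345969 -1.68137183]
[[-0.5 -0.5]
 [-0.2  1.7]
 [ 0.  -0.4]
 [-0.2  0.3]
 [-0.6 -0.8]
 [ 0.8 -0. ]
 [-0.9  0.5]
 [ 0.9 -1.5]
 [-1.6 -0.1]
 [ 0.5 -1.6]]
grip0 [[0.6907 0.2183 0.184 ]]
grip1 [[0.6826 0.1447 0.184 ]]
nose [[0.5487 0.1717 0.133 ]]
stops [[ 0.5025 -0.2448  0.05  ]]
```

Emit:
carry_out(
  series=[
    [0,0,-0.83,0,0,-0.5,0],
    [0,0,-0.83,0,0,-0.5,0],
    [0,0,-0.83,0,0,-0.5,0],
    [0,0,-0.83,0,0,-0.5,0],
  ],
)

```text
t: 0.6
tcp_pos: [0.22, 0.5577, 0.3229]
ee_rot: [-3.141, -0.0, 3.034]
force: [-0.2, -0.3, 0.5]
width: 0.0513
grasp_force: 0.0
```

```bash
cat >> h.py <<'E'
q=np.load("q.npy")
def tk(p):  # world->track
    c,s=np.cos(q[2]),np.sin(q[2]);d=np.asarray(p)-[q[0],q[1],0]
    return np.array([c*d[0]+s*d[1],-s*d[0]+c*d[1],d[2]])
def go(x,y,z):  # shift units along tool axes to track point, plus turn units
    from scipy.spatial.transform import Rotation as R
    s=manip.sense();A=R.from_euler("xyz",s["ee_rot"])
    B=R.from_euler("xyz",[np.pi,0,np.pi/2*3+q[2]])
    print("t",round(s["t"],3),"trk",tk(s["tcp_pos"]).round(4),"turn",((A.inv()*B).as_rotvec()/.08).round(2),
     "shift",(B.inv().apply(T(q,[[x,y,z]])[0]-s["tcp_pos"])/.05).round(2),"F",s["force"].round(2))
XS=np.arange(-.319,.2,.001)
def edge(n,im=None):  # rear rim edge of trolley along track
    im=manip.camera(n) if im is None else im
    S=cv2.cvtColor(im,cv2.COLOR_RGB2HSV)[...,1].astype(np.float32)
    Y=np.linspace(-.03,.03,13);g=[[x,y,.05-.062*x+.049] for x in XS for y in Y]
    uv=proj(n,T(q,g)).astype(np.float32).reshape(len(XS),len(Y),2)
    v=np.median(cv2.remap(S,uv[...,0],uv[...,1],cv2.INTER_LINEAR),1)
    return v
def rear(v,th=75):
    i=np.argmax((v<th)&(np.r_[v[8:],[999]*8]<th));return XS[i]
E
python3 - <<'E'
from h import *
go(-.135,.138,.215)
for n in("scene","top"):
    v=edge(n);print(n,v[:140:5].round(),rear(v))
E
```

```text
t 0.6 trk [-0.4764 -0.3693  0.3229] turn [-0.01 -0.01  0.03] shift [-10.15  -6.83   2.16] F [-0.15 -0.34  0.49]
scene [109. 108. 108. 111. 114. 119.  78.  12.  12.  12.  11.  14.  13.  14.
  24.  28.  27.  15.  13.  18.  20.  24.  22.  31.  32.  29.  27.  17.] -0.288
top [124. 124. 116. 108. 107. 107. 108. 100.  53.  11.   9.   8.   9.  10.
  14.  25.  19.  16.  11.  11.  10.   9.  12.  17.  15.   9.   9.   7.] -0.27999999999999997
```

Emit:
carry_out(
  series=[
    [0,0,0,-0.9,-0.6,0,0],
    [0,0,0,-0.9,-0.6,0,0],
    [0,0,0,-0.9,-0.6,0,0],
    [0,0,0,-0.9,-0.6,0,0],
    [0,0,0,-0.9,-0.6,0,0],
  ],
)

```text
t: 1.32
tcp_pos: [0.4279, 0.3827, 0.321]
ee_rot: [-3.14, -0.002, 3.03]
force: [0.9, 0.7, -0.3]
width: 0.0002
grasp_force: 0.0
```

Emit:
carry_out(
  series=[
    [0,0,0,-0.9,-0.6,0.1,0],
    [0,0,0,-0.9,-0.6,0.3,0],
    [0,0,0,-0.9,-0.6,0.4,0],
    [0,0,0,-0.9,-0.6,0.4,0],
    [0,0,0,-0.9,-0.6,0.4,0],
  ],
)

```text
t: 1.95
tcp_pos: [0.6349, 0.209, 0.2403]
ee_rot: [-3.141, -0.002, 3.03]
force: [1.0, 1.0, 0.0]
width: -0.0
grasp_force: 0.0
```

```bash
python3 - <<'E'
from h import *
go(-.135,.138,.205)
cv2.imwrite("pics/s2.png",cv2.cvtColor(manip.camera("scene"),cv2.COLOR_RGB2BGR))
E
```

```text
t 1.95 trk [-0.1756  0.0815  0.2403] turn [-0.01 -0.03 -0.02] shift [-1.13 -0.81  0.71] F [1.   1.   0.05]
```

View pics/s2.png

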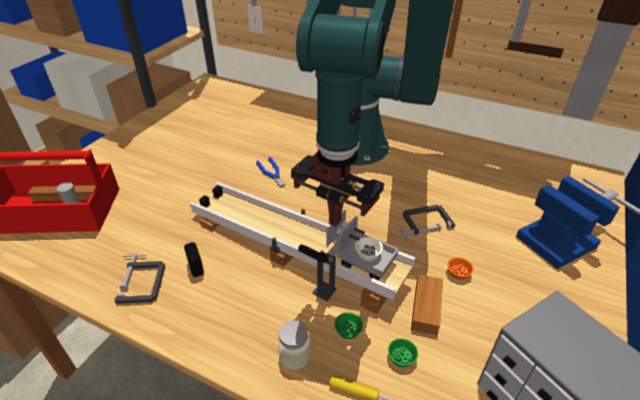

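The picture shows the shut fingers above the trolley at about (340,205), with the lever grip just beyond at (320,252). Next I'll move over the grip.

Emit:
carry_out(
  series=[
    [0,0,0,-0.57,-0.4,0.2,0],
    [0,0,0,-0.56,-0.41,0.4,0],
    [0,0,0,0,0,0,0],
  ],
)

```text
t: 2.38
tcp_pos: [0.6856, 0.1619, 0.2089]
ee_rot: [-3.14, -0.005, 3.028]
force: [-0.1, -0.1, -0.9]
width: 0.0008
grasp_force: 0.0
```

```bash
python3 - <<'E'
from h import *
go(-.135,.1538,.1726)
E
```

```text
t 2.375 trk [-0.1344  0.1372  0.2089] turn [-0.02 -0.06 -0.04] shift [-0.33  0.01  0.73] F [-0.14 -0.1  -0.85]
```

Emit:
carry_out(
  series=[
    [0,0,0,-0.05,0,0.36,0],
    [0,0,0,-0.28,0,0.37,0],
    [0,0,0,-0.22,0,0.49,0],
    [0,0,0,0,0,0,0],
  ],
)

```text
t: 2.88
tcp_pos: [0.7113, 0.1614, 0.1483]
ee_rot: [-3.14, -0.006, 3.032]
force: [-0.2, 0.5, -0.7]
width: 0.0004
grasp_force: 0.0
```

```bash
python3 - <<'E'
from h import *
go(-.135,.168,.1213)
im=manip.camera("scene");cv2.imwrite("pics/s3.png",cv2.resize(cv2.cvtColor(im[170:320,180:430],cv2.COLOR_RGB2BGR),None,fx=3.2,fy=3.2,interpolation=cv2.INTER_CUBIC))
print(rear(edge("scene",im)))
E
```

```text
t 2.875 trk [-0.1368  0.1627  0.1483] turn [-0.01 -0.07  0.01] shift [-0.11 -0.04  0.54] F [-0.24  0.47 -0.72]
-0.288
```

View pics/s3.png

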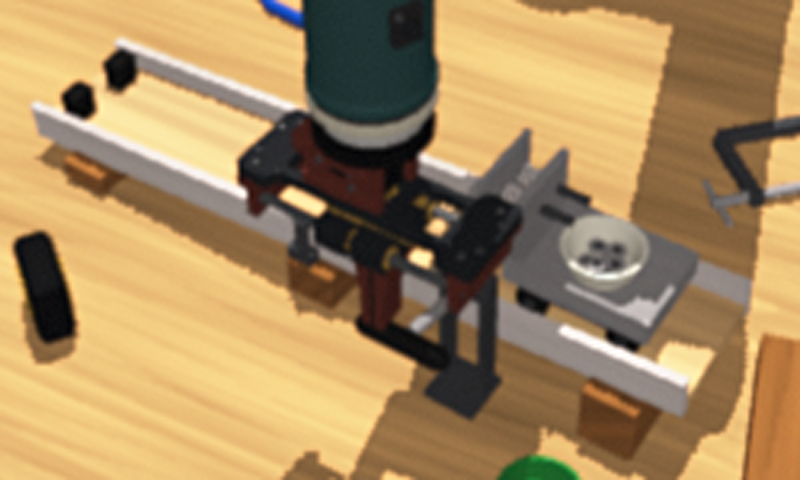

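Emit:
carry_out(
  series=[
    [0,0,0,-0.1,0,0.53,0],
    [0,0,0,0.05,0,0.5,0],
    [0,0,0,0.1,-1,-0.2,0],
    [0,0,0,0.7,-1,-0.1,0],
  ],
)

```text
t: 3.42
tcp_pos: [0.6659, 0.0653, 0.1155]
ee_rot: [-3.142, 0.002, 3.033]
force: [-0.0, -1.3, 1.1]
width: 0.0005
grasp_force: 0.0
```

```bash
python3 - <<'E'
from h import *
im=manip.camera("scene");cv2.imwrite("pics/s4.png",im[...,::-1])
go(.07,0,.046+.062)
print(rear(edge("scene",im))+.288)
E
```

```text
t 3.475 trk [-0.0301  0.1204  0.115 ] turn [-0.05 -0.09  0.  ] shift [ 2.41 -2.    0.14] F [-7.44 -2.63 -0.13]
0.026000000000000023
```

Emit:
carry_out(
  series=[
    [0,0,0,0.8,-0.8,0.05,0],
    [0,0,0,0.8,-0.7,0.05,0],
    [0,0,0,0.8,-0.5,0.04,0],
  ],
)

```text
t: 3.85
tcp_pos: [0.5329, -0.0209, 0.1086]
ee_rot: [-3.142, -0.0, 3.031]
force: [0.3, -0.2, -0.8]
width: 0.0006
grasp_force: 0.0
```

```bash
python3 - <<'E'
from h import *
im=manip.camera("scene");v=edge("scene",im);cv2.imwrite("pics/s5.png",im[...,::-1])
go(.07,0,.046+.062)
print(rear(v)+.288)
im=manip.camera("top");w=edge("top",im);cv2.imwrite("pics/t5.png",im[...,::-1])
go(.07,0,.046+.062)
print(rear(w)+.280);print(v[80:300:8].round(),w[80:300:8].round())
E
```

```text
t 3.9 trk [ 0.0657 -0.002   0.1074] turn [-0.01 -0.12  0.  ] shift [-0.04 -0.09 -0.01] F [-7.86 -1.26  0.19]
0.1060000000000001
t 3.95 trk [0.0645 0.0009 0.1078] turn [-0.   -0.09 -0.02] shift [ 0.02 -0.11 -0.  ] F [-0.    0.38 -0.43]
0.12000000000000016
[120. 117. 122. 119. 118. 117. 124.  92.  12.  12.  13.  12.  18.  22.
  18.  15.  18.  25.  29.  30.  24.  17.  12.  10.  12.  12.  13.  14.] [106. 106. 106. 106. 106. 106. 106. 106. 105. 107.  60.   8.   8.   8.
  13.  18.  14.  12.   9.  13.  21.  17.   6.   5.   6.  46.  87.  82.]
```

```bash
python3 - <<'E'
from h import *
im=manip.camera("scene");print(rear(edge("scene",im))+.288)
im2=manip.camera("scene");print(rear(edge("scene",im2))+.288)
go(.07,0,.046+.062)
cv2.imwrite("pics/s6.png",cv2.resize(im2[160:300,200:400,::-1],None,fx=4,fy=4,interpolation=cv2.INTER_CUBIC))
# predicted fingers uphill face line and nose at travel .142 in crop pixels
for x in(-.129+.142,.0645-.0135):
  for y in(-.042,0,.042):
    for h in(.046,.102):print(round(x,3),y,h,((proj("scene",T(q,[[x,y,.05-.062*x+h]]))[0]-[200,160])*4).round())
E
```

```text
0.13000000000000012
0.14200000000000013
t 4.05 trk [0.0633 0.007  0.1088] turn [ 0.    0.   -0.01] shift [ 0.14 -0.13  0.02] F [ 0.86  0.07 -0.42]
0.013 -0.042 0.046 [387. 197.]
0.013 -0.042 0.102 [385. 132.]
0.013 0 0.046 [351. 233.]
0.013 0 0.102 [347. 168.]
0.013 0.042 0.046 [312. 271.]
0.013 0.042 0.102 [307. 205.]
0.051 -0.042 0.046 [341. 180.]
0.051 -0.042 0.102 [337. 115.]
0.051 0 0.046 [304. 215.]
0.051 0 0.102 [299. 150.]
0.051 0.042 0.046 [265. 251.]
0.051 0.042 0.102 [259. 186.]
```

View pics/s6.png

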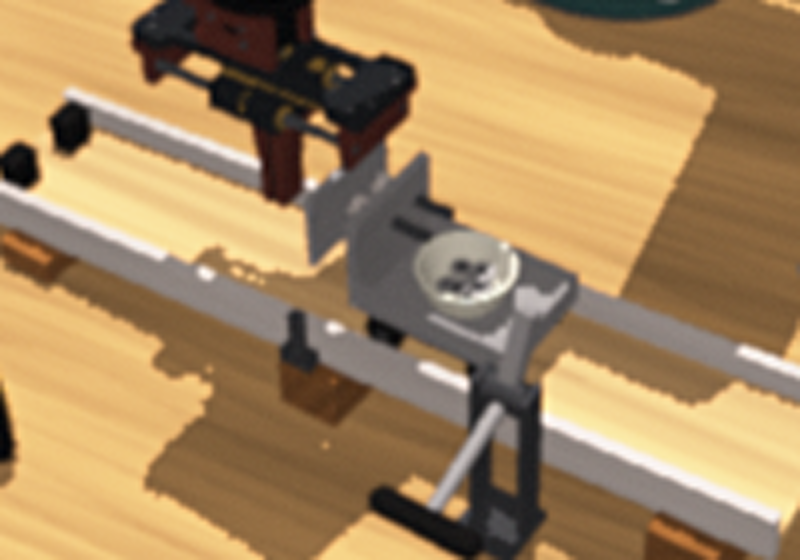

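Model confirmed (predicted 0.130 and 0.142, measured the same). The finger's uphill face is at about (303,196) and the plate is at (307,205), as predicted, so the gap is 24 mm. A quick simulation will set the braking profile.

```bash
cat > sim.py <<'E'
import numpy as np
def sim(rows,gap=.024,m=.9,vT=.29,tau=.5,v0=.2475,x0=.1547):
    M=m;c=M/tau;F=c*vT;x=x0;v=v0;f=x0+gap;dt=.0005;pk=0;tc=None;out=[]
    for i,r in enumerate(rows):
        for k in range(250):
            vh=r/1000/.125;f+=vh*dt;d=x-f
            N=max(0,150*d+3*(v-vh)) if d>0 else 0
            if d>0 and tc is None: tc=(round(i+k/250,2),round(x,3))
            v+=(F-c*v-N)/M*dt;x+=v*dt;pk=max(pk,d)
        out.append(round(d*1000,1))
    return round(pk*1000,1),tc,round(x,3),out
if __name__=="__main__":
    for R in([16,26,26,24,20,16,12,8,4,0,0,0],[16,26,27,25,21,17,13,9,5,2,0,0,0],[17,27,27,25,22,18,14,10,6,3,1,0,0]):
        print(R)
        for g in(.019,.024,.029):
            for m in(.75,1.1):print(g,m,sim(R,g,m))
E
python3 sim.py
```

```text
[16, 26, 26, 24, 20, 16, 12, 8, 4, 0, 0, 0]
0.019 0.75 (4.5, (1.56, 0.204), 0.328, [-3.6, 2.5, 2.5, 0.6, 2.2, 3.3, 2.9, 3.0, 3.7, 4.0, 2.3, 2.5])
0.019 1.1 (6.0, (1.56, 0.204), 0.329, [-3.6, 2.6, 4.1, 2.2, 2.5, 4.3, 5.1, 4.9, 5.1, 5.8, 4.1, 3.4])
0.024 0.75 (4.3, (2.28, 0.228), 0.333, [-8.6, -2.0, 3.5, 2.5, 1.3, 2.6, 3.4, 3.2, 3.4, 4.0, 2.4, 2.5])
0.024 1.1 (6.1, (2.28, 0.228), 0.334, [-8.6, -2.0, 4.0, 4.8, 3.1, 3.0, 4.5, 5.5, 5.5, 5.6, 3.8, 3.4])
0.029 0.75 (4.9, (2.94, 0.25), 0.338, [-13.6, -7.0, 0.4, 4.7, 2.3, 1.4, 3.2, 3.8, 3.3, 3.7, 2.5, 2.6])
0.029 1.1 (7.0, (2.94, 0.25), 0.339, [-13.6, -7.0, 0.4, 6.1, 5.4, 2.7, 3.2, 5.4, 6.2, 5.8, 3.5, 3.2])
[16, 26, 27, 25, 21, 17, 13, 9, 5, 2, 0, 0, 0]
0.019 0.75 (4.0, (1.56, 0.204), 0.338, [-3.6, 2.5, 2.0, 0.6, 2.3, 3.2, 2.7, 2.9, 3.6, 3.5, 3.1, 2.6, 2.9])
0.019 1.1 (5.5, (1.56, 0.204), 0.339, [-3.6, 2.6, 3.5, 1.9, 2.7, 4.3, 4.9, 4.7, 5.0, 5.2, 4.9, 3.9, 3.8])
0.024 0.75 (3.8, (2.32, 0.229), 0.343, [-8.6, -2.0, 3.0, 2.5, 1.4, 2.4, 3.3, 3.2, 3.3, 3.4, 3.3, 2.6, 2.8])
0.024 1.1 (6.0, (2.32, 0.229), 0.344, [-8.6, -2.0, 3.4, 4.5, 3.2, 3.0, 4.3,
[... 243 characters left out ...]
, 4.1])
[17, 27, 27, 25, 22, 18, 14, 10, 6, 3, 1, 0, 0]
0.019 0.75 (3.8, (1.83, 0.213), 0.346, [-4.6, 1.0, 2.8, 1.1, 1.3, 3.0, 3.1, 2.8, 3.4, 3.4, 3.1, 2.9, 2.8])
0.019 1.1 (5.6, (1.83, 0.213), 0.348, [-4.6, 1.0, 3.9, 2.9, 2.0, 3.5, 4.9, 5.0, 4.9, 4.8, 4.7, 4.5, 4.0])
0.024 0.75 (4.2, (2.64, 0.24), 0.351, [-9.6, -4.0, 2.1, 3.5, 1.2, 1.9, 3.4, 3.3, 3.1, 3.3, 3.2, 3.0, 2.7])
0.024 1.1 (6.1, (2.64, 0.24), 0.353, [-9.6, -4.0, 2.2, 5.2, 3.5, 2.5, 3.9, 5.4, 5.5, 4.8, 4.4, 4.4, 4.2])
0.029 0.75 (5.2, (3.29, 0.262), 0.356, [-14.6, -9.0, -2.6, 4.2, 3.3, 1.1, 2.6, 3.8, 3.4, 3.0, 3.2, 3.1, 2.7])
0.029 1.1 (6.9, (3.29, 0.262), 0.358, [-14.6, -9.0, -2.6, 4.9, 6.1, 3.2, 2.6, 4.7, 6.1, 5.3, 4.2, 4.1, 4.3])
```

Emit:
carry_out(
  series=[
    [0,0,0,0,-0.32,0.02,0],
    [0,0,0,0,-0.52,0.03,0],
    [0,0,0,0,-0.52,0.03,0],
    [0,0,0,0,-0.47,0.03,0],
    [0,0,0,0,-0.38,0.02,0],
  ],
)

```text
t: 4.68
tcp_pos: [0.524, -0.132, 0.1017]
ee_rot: [-3.141, 0.001, 3.032]
force: [0.8, -0.7, -0.0]
width: 0.0003
grasp_force: 0.2
```

```bash
python3 - <<'E'
from h import *
go(.18,0,.1)
E
```

```text
t 4.675 trk [0.1755 0.0089 0.1017] turn [-0.01  0.01  0.01] shift [ 0.18 -0.09  0.03] F [ 0.76 -0.71 -0.04]
```

Emit:
carry_out(
  series=[
    [0,0,0,0,-0.29,0.02,0],
    [0,0,0,0,-0.2,0.01,0],
    [0,0,0,0,-0.12,0.01,0],
    [0,0,0,0,-0.06,0,0],
    [0,0,0,0,-0.02,0,0],
  ],
)

```text
t: 5.3
tcp_pos: [0.5189, -0.1644, 0.0997]
ee_rot: [3.142, -0.0, 3.032]
force: [-0.3, -1.6, -0.5]
width: 0.0005
grasp_force: 0.3
```

Emit:
carry_out(
  series=[
    [0,0,0,0,0,0,0],
    [0,0,0,0,0,0,0],
    [0,0,0,0,0,0,0],
    [0,0,0,0,0,0,0],
    [0,0,0,0,0,0,0],
  ],
)

```text
t: 5.92
tcp_pos: [0.519, -0.1646, 0.0996]
ee_rot: [-3.142, -0.0, 3.031]
force: [0.5, -1.2, -0.1]
width: 0.0004
grasp_force: 0.3
```

```bash
python3 - <<'E'
from h import *
go(.18,0,.1)
im=manip.camera("scene");print(rear(edge("scene",im))+.288)
print(manip.sense()["t"])
cv2.imwrite("pics/s7.png",cv2.resize(im[120:320,130:400,::-1],None,fx=2.9,fy=2.9,interpolation=cv2.INTER_CUBIC))
E
```

```text
t 5.925 trk [0.2085 0.0075 0.0996] turn [-0.   -0.    0.01] shift [ 0.15  0.57 -0.01] F [ 0.47 -1.19 -0.12]
0.14600000000000013
5.975
```

View pics/s7.png

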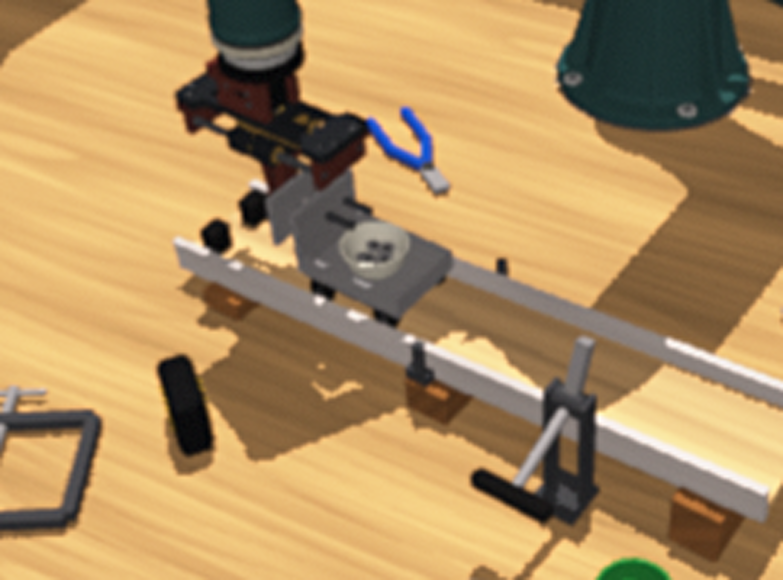

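The trolley is at a standstill against the fingers (crop plate at about 300,205). The dish is upright at (372,248), and the end stops at (235,220) are about 110 mm further on. I'll hold some more, then ease it down.

Emit:
carry_out(
  series=[
    [0,0,0,0,0,0,0],
    [0,0,0,0,0,0,0],
    [0,0,0,0,0,0,0],
    [0,0,0,0,0,0,0],
    [0,0,0,0,0,0,0],
  ],
)

```text
t: 6.6
tcp_pos: [0.519, -0.1646, 0.0997]
ee_rot: [-3.142, -0.0, 3.031]
force: [-0.1, 0.4, 0.6]
width: 0.0004
grasp_force: 0.3
```

Emit:
carry_out(
  series=[
    [0,0,0,0,0,0,0],
    [0,0,0,0,0,0,0],
    [0,0,0,0,0,0,0],
    [0,0,0,0,0,0,0],
    [0,0,0,0,0,0,0],
  ],
)

```text
t: 7.22
tcp_pos: [0.519, -0.1646, 0.0997]
ee_rot: [-3.142, -0.0, 3.031]
force: [-1.5, -0.6, 0.1]
width: 0.0006
grasp_force: 0.3
```

Emit:
carry_out(
  series=[
    [0,0,0,0,-0.04,0,0],
    [0,0,0,0,-0.08,0,0],
    [0,0,0,0,-0.11,0.01,0],
    [0,0,0,0,-0.13,0.01,0],
    [0,0,0,0,-0.14,0.01,0],
  ],
)

```text
t: 7.85
tcp_pos: [0.5163, -0.1902, 0.0982]
ee_rot: [-3.141, 0.0, 3.031]
force: [-0.7, 0.5, 1.3]
width: 0.0001
grasp_force: 0.3
```

Emit:
carry_out(
  series=[
    [0,0,0,0,-0.14,0.01,0],
    [0,0,0,0,-0.14,0.01,0],
    [0,0,0,0,-0.14,0.01,0],
    [0,0,0,0,-0.14,0.01,0],
    [0,0,0,0,-0.14,0.01,0],
  ],
)

```text
t: 8.48
tcp_pos: [0.5124, -0.2248, 0.0957]
ee_rot: [-3.141, -0.0, 3.031]
force: [-0.0, -1.2, -0.3]
width: 0.0002
grasp_force: 0.3
```

Emit:
carry_out(
  series=[
    [0,0,0,0,-0.14,0.01,0],
    [0,0,0,0,-0.13,0.01,0],
    [0,0,0,0,-0.12,0.01,0],
    [0,0,0,0,-0.11,0.01,0],
    [0,0,0,0,-0.09,0,0],
  ],
)

```text
t: 9.1
tcp_pos: [0.5091, -0.2539, 0.0936]
ee_rot: [3.142, -0.0, 3.031]
force: [0.2, -0.1, 0.1]
width: 0.0004
grasp_force: 0.2
```

```bash
python3 - <<'E'
from h import *
go(.3245,0,.093)
E
```

```text
t 9.1 trk [0.2984 0.0076 0.0936] turn [ 0. -0.  0.] shift [ 0.15 -0.52  0.01] F [ 0.15 -0.13  0.14]
```

Grasp force stays at 0.2–0.3, which suggests contact. I'll watch it as the trolley reaches the stops.

Emit:
carry_out(
  series=[
    [0,0,0,0,-0.07,0,0],
    [0,0,0,0,-0.06,0,0],
    [0,0,0,0,-0.05,0,0],
    [0,0,0,0,-0.05,0,0],
    [0,0,0,0,-0.05,0,0],
  ],
)

```text
t: 9.72
tcp_pos: [0.5076, -0.2676, 0.0937]
ee_rot: [-3.142, -0.0, 3.031]
force: [0.0, -0.9, -0.2]
width: 0.0006
grasp_force: 0.2
```

Emit:
carry_out(
  series=[
    [0,0,0,0,-0.04,0,0],
    [0,0,0,0,-0.04,0,0],
    [0,0,0,0,-0.04,0,0],
    [0,0,0,0,-0.04,0,0],
    [0,0,0,0,-0.04,0,0],
  ],
)

```text
t: 10.35
tcp_pos: [0.5065, -0.2775, 0.0937]
ee_rot: [3.142, -0.0, 3.031]
force: [-0.7, 0.5, 0.0]
width: 0.0002
grasp_force: 0.0
```

Emit:
carry_out(
  series=[
    [0,0,0,0,-0.04,0,0],
    [0,0,0,0,-0.04,0,0],
    [0,0,0,0,-0.04,0,0],
    [0,0,0,0,-0.04,0,0],
    [0,0,0,0,-0.04,0,0],
  ],
)

```text
t: 10.98
tcp_pos: [0.5054, -0.2875, 0.0937]
ee_rot: [-3.142, -0.0, 3.031]
force: [-0.2, 1.2, -1.0]
width: 0.0007
grasp_force: 0.0
```

```bash
python3 - <<'E'
from h import *
go(.34,0,.093);print(manip.sense()["grasp_force"])
im=manip.camera("scene")
cv2.imwrite("pics/s8.png",cv2.resize(im[120:290,150:350,::-1],None,fx=3.5,fy=3.5,interpolation=cv2.INTER_CUBIC))
E
```

```text
t 10.975 trk [0.3322 0.0077 0.0937] turn [-0. -0.  0.] shift [ 0.15 -0.16  0.01] F [-0.23  1.2  -0.97]
0.0
```

View pics/s8.png

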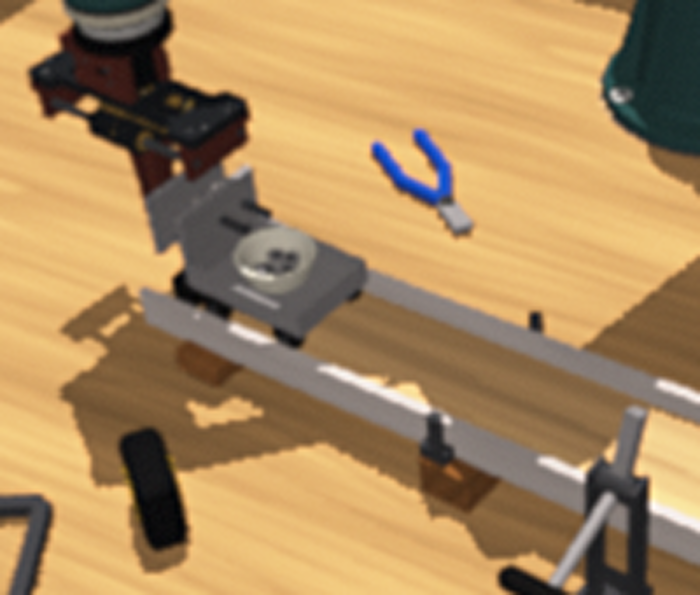

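The trolley frame is at the stops (crop 185,285), the dish is upright at (275,258), and the finger force is zero. Now I'll draw the hand away downhill and up.

Emit:
carry_out(
  series=[
    [0,0,0,0,-0.2,0,0],
    [0,0,0,0,-0.5,-0.1,0],
    [0,0,0,0,-0.6,-0.5,0],
    [0,0,0,0,-0.5,-0.8,0],
    [0,0,0,0,-0.2,-0.8,0],
  ],
)

```text
t: 11.65
tcp_pos: [0.4938, -0.3903, 0.2052]
ee_rot: [-3.14, 0.001, 3.029]
force: [0.0, -0.1, -0.0]
width: 0.0005
grasp_force: 0.0
```

Emit:
carry_out(
  series=[
    [0,0,0,0,0,-0.8,0],
    [0,0,0,0,0,-0.4,0],
    [0,0,0,0,0,0,0],
    [0,0,0,0,0,0,0],
  ],
)

```text
t: 12.15
tcp_pos: [0.4938, -0.3872, 0.2628]
ee_rot: [3.141, -0.001, 3.031]
force: [1.2, -0.4, -0.1]
width: 0.0003
grasp_force: 0.0
```

```bash
python3 - <<'E'
from h import *
im=manip.camera("scene")
x=-.129+.44
print([((proj("scene",T(q,[[x,y,.05-.062*x+h]]))[0]-[150,120])*3.5).round().tolist() for y in(-.042,.042) for h in(.046,.102)])
cv2.imwrite("pics/s9.png",cv2.resize(im[120:290,150:350,::-1],None,fx=3.5,fy=3.5,interpolation=cv2.INTER_CUBIC))
E
```

```text
[[226.0, 203.0], [216.0, 149.0], [155.0, 256.0], [142.0, 201.0]]
```

View pics/s9.png

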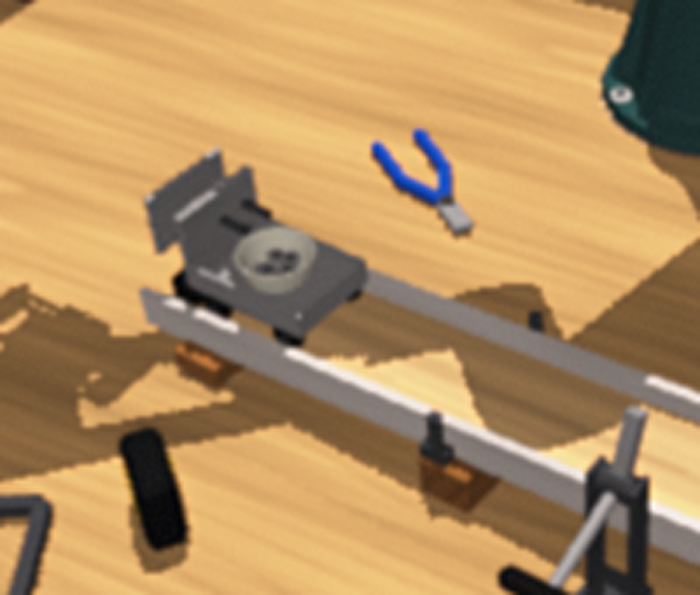

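The plate's corners, at (145,200) and (218,152), match the predicted pixels for 0.44 travel. The dish is upright at (275,258) and the hand is clear, so I'm handing in.

```bash
python3 -c "
from rig import manip
print(manip.hand_in())"
```

```text
the job is handed in; nothing more can be done
None
```

I handed the job in at about 12 s: the latch was pressed, the trolley was caught softly past the pegs, held still for nearly 2 s, and eased against the end stops. The last picture shows the dish upright and the hand clear, but no verdict came back and bumper travel was only simulated (peak about 7 mm of the 12.5 mm limit), not measured.

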